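# Shut the red air valve under the sliding cover

## Robot

A 6-joint arm with a two-finger parallel gripper is mounted at the origin on the work surface. World frame = base frame: x ahead of the robot, y to its left, z up, the work surface at z = 0. Lengths are in m, angles in degrees, forces in N, time in s.
With the tool pointing down it reaches from about 0.25 to 0.725 m from the base axis. Payload 9.7 kg.
Tool frame: the origin (TCP) lies midway between the tips of the shut fingers; the grasp point (between the pads) lies 19 mm behind it (bot.hold_point_z is the distance from the TCP to the grasp point, in m); z points along the fingers, y is the line along which they close (so a half turn about z gives the same grasp; the last joint's range is limited). The gripper opens to 85 mm and grips with 20 to 120 N. Pads are 22 mm wide; open, the fingers measure 114 mm over their backs; the gripper's body (76 mm by 85 mm) begins 54 mm behind the grasp point. The pads swing forward as they close: fully open they stand 13 mm farther back than shut.
Start: joints at [71.792, 4.979, 10.078, 95.1, 0, 90], TCP at [0.172, 0.522, 0.231] pointing down, gripper open.
Joint ranges: [-179.16, 179.16], [-48.56, 103.87], [-65.8, 70.77], [-126.05, 130.52], [-82.76, 87.17], [-180, 180]. Speed limits (degrees/s): [127.2, 127.2, 147.25, 180, 180, 180].

## Interface

Orientations are given as [roll, pitch, yaw] about the fixed x, y, z axes, in that order (R = Rz(yaw) Ry(pitch) Rx(roll)).
In Python, from workcell import bot gives the robot as it stands.
- The arm moves only by the tool play_rows, never from a script. Its argument "steps" is a list that holds one entry, the list of rows, each a list of 4 numbers: the shift along the tool's x, y, z in m, then the turn about the tool's z in rad. In form: [[[tx, ty, tz, yaw], ...]]. A call has exactly 5 rows; each row shifts and turns the commanded pose from where the row before left it, along the tool's axes as they then stand; what a row does not reach is not made up. A row lasts 1/12 s, in which the tool goes at most 41.7 mm and 7.16 degrees, less where a joint would pass 70% of its speed; a pose out of reach is approached as far as the arm can. A call is refused whole if a number of a shift passes 0.0417 or a number of a turn 0.125, either way. A call with a gripper value outside its range is refused whole. "gripper" is the finger opening in m, from 0 to 0.0854, set as the call begins (left out, the last holds). The fingers move at their own pace and stop on an object; "squeeze" is the grip in N (left out, the last holds). Time passes only in rows, so rows that do not move let the fingers close, or fill a call up. It gives the time, the measured TCP pose, the force, the opening and the grip force at its end, in the units of the state.
- bot.get_obs(): the state, without advancing time (a new reading comes with each control period).
- bot.camera(name): name is "scene" or "top" or "wrist"; returns a dict with "img" (420x560x3 uint8, blue, green, red), "vfov" (degrees; the focal length in pixels is half the picture's height over the tangent of half this angle, whatever the lens; pixels are square), "cx", "cy" (the principal point, pixels), "xyz" and "attitude" of the camera in the world. Camera axes: x right, y down, z forward; pixel columns grow to the right and rows downward; lengths in m; the calibration is good to about 2 mm. A picture is of the moment at which its call begins. There is no depth.
- bot.job_done(): hands the job in; it is judged then, once.
The state is a dict: "time": time; "q": joint angles; "qd": joint speeds; "joint_efforts": joint torques, N m; "ee_pos": TCP position; "tcp_rot": TCP orientation; "wrist_force": force on the tool from outside, world axes, zero at the start; "torque": the same for the moment, N m; "opening": finger opening in m; "grasp_force": force on a finger pad.
Only numpy, scipy, OpenCV 4.12 (cv2) and the standard library are available. Lean on these libraries where they do the work, as an engineer would, in place of code of your own. Each camera call takes 0.05 s, during which the arm holds its last target. There are 200 camera calls.

## Task

Shut off the air on the packing bench: with your fingertips, slide the blue cover of the grey valve box away from the pit, all the way back to its stop, then push the red handle underneath a quarter turn clockwise until it is fully shut, square across its pipe. Nothing is to be lifted: the cover stays flat in its guides, and the yellow handle and the things standing beside the box are left where they are.

Things in the scene. Friction and masses are not known exactly. Their poses are not given: they have to be found in the camera images.
- valve_box: Grey steel box, fixed, 340 (x) x 284 (y) x 70 mm high, with an open pit in its near half and a flat deck in its far half. Origin: centre of its underside, at bench height; x points from pit to deck (away from the robot, turned by the yaw), y left, z up. Dark guides 10 mm high run along x on its rim (inner faces y = +-132 mm); far stop 10 mm high, near lip 8 mm.
- pit_mid (a point): Middle of the pit's mouth, at box x = -80 mm, 70 mm above the bench. The pit is 150 (box x) x 244 mm (box y), floor 6 mm above the bench. Two lever valves stand in it side by side, one with a red and one with a yellow handle; which is left and which is right changes.
- cover: Loose flat blue cover 160 (x) x 260 (y) x 5 mm, 0.45 kg, lying on the rim over the pit, 2 mm play to each guide. Origin: centre of its underside, 70 mm above the bench; axes as the box's. It starts at box x -77 to -66 mm and slides in box +x on to the deck; it meets the far stop at box x = +81 mm. 3 to 8 N of push moves it.
- cover_rib (a point): Middle of the bare steel rib that stands upright across the cover's middle, to push on: 8 mm thick in cover x, 90 mm long in cover y, 28 mm high above the cover's top face, its top 103 mm above the bench. This point is half-way up it, in line with the cover's origin.
- red_pivot (a point): Point on the vertical pivot axis of the red valve, half-way up its handle, 52 mm above the bench; at box x = -50 mm, box y = -62 or +45 mm. Under the handle the brass pipe (along box x) reaches 33 mm above the bench at most, the valve body below the hub 38 mm.
- red_tip (a point): Free end of the red lever handle, 65 mm from its pivot, half-way up. The handle is a straight bar 12 mm wide, from 44 to 60 mm above the bench, with a round hub 26 mm across (42 to 60 mm) over the pivot; hidden under the cover at first.
- red_handle (a joint): Turn of the red handle, rad: 0 = open, lever along its pipe, pointing to box -x (to the robot); grows clockwise seen from above; 1.571 = fully shut at its stop, lever square across the pipe, pointing to box +y (left). Starts at 0 to 0.35 and stays where it is left; about 3 N at 45 mm from the pivot turns it.
- yellow_pivot (a point): The same point of the yellow valve: on its pivot axis, 52 mm above the bench, at the other one of the two places in the pit.
- yellow_tip (a point): Far end of the yellow lever handle, the same in size as the red one; it starts 0 to 0.35 rad from fully open and is to be left there.
- tape_roll: Cardboard ring of a tape roll, lying flat beside the box on the bench, 90 mm across, 48 mm high, hole 76 mm; loose. Origin: centre of its underside.
- small_carton: Small navy carton with white labels, 60 x 60 x 90 mm high, standing loose beside the box. Origin: centre of its underside.
- oil_bottle: Small white bottle with a red cap, 44 mm across, 100 mm high, standing loose beside the box. Origin: centre of its underside.
Things that resemble listed ones, but are neither listed nor needed, are in the scene too. Leave any green look-alike of the tape_roll alone. Of the things that look like the oil_bottle, the smaller one is meant.

How it is judged:
By the outcome, as a careful person would: the job done as asked, in the order asked, and still so for the second after the job is handed in, with the robot touching nothing.
It also fails if it takes over 48 s, if anything falls off the work surface, if the arm or the gripper's body presses on something with over 40 N, if the wrist force passes 120 N, or if a joint passes its speed limit or range.

## Working session

There is one attempt and no reset: what is moved stays moved. The work goes in short steps, Python scripts to look and compute and a tool call to move; the robot and the scene stay as the last step left them, time stands still between calls to the robot, and variables do not carry over. Pictures are saved under pics/ and viewed, at most 10 in all, crops included, and the job is handed in when it is done.

Besides the shell and the picture viewer there is one more tool, called after "Call:" by a JSON object that holds its "api" and its "payload", one argument or row to a line. play_rows: Moves the arm, as the interface text tells. Its arguments: {"type":"object","properties":{"steps":{"type":"array","items":{"type":"array","items":{"type":"array","items":{"type":"number"}}}},"gripper":{"type":"number"},"squeeze":{"type":"number"}},"required":["steps"]}

```bash
mkdir -p pics; ls
cat > h.py <<'E'
import numpy as np, cv2
from workcell import bot
from scipy.spatial.transform import Rotation as R
def cam(n):
    c=bot.camera(n); c['f']=c['img'].shape[0]/2/np.tan(np.radians(c['vfov']/2))
    return c
def rot(c):
    a=np.array(c['attitude'],float)
    if a.shape==(3,3): return a
    return R.from_euler('xyz',a,degrees=True).as_matrix() if a.size==3 else R.from_quat(a).as_matrix()
def ray(c,uv,z):
    uv=np.atleast_2d(np.array(uv,float)); d=np.c_[(uv[:,0]-c['cx'])/c['f'],(uv[:,1]-c['cy'])/c['f'],np.ones(len(uv))]@rot(c).T
    o=np.array(c['xyz']); return o+d*((z-o[2])/d[:,2])[:,None]
def proj(c,p):
    p=(np.atleast_2d(p)-np.array(c['xyz']))@rot(c); return p[:,:2]/p[:,2:]*c['f']+[c['cx'],c['cy']]
E
python3 - <<'E'
from h import *
for n in('top','scene'):
    c=cam(n); cv2.imwrite(f'pics/{n}0.png',c['img']); print(n,{k:c[k] for k in c if k!='img'})
print(bot.get_obs())
E
```

```text
pics
top {'vfov': 46.50502528035588, 'cx': 278.28782527040823, 'cy': 212.16191500772337, 'xyz': array([ 0.41502528, -0.00686602,  1.23386357]), 'attitude': array([-172.87458937,   -0.53606558,  -90.38165837]), 'f': np.float64(488.7291431182745)}
scene {'vfov': 46.737985019087176, 'cx': 288.2870202681549, 'cy': 210.9771117135955, 'xyz': array([1.44169627, 0.26643501, 0.77214461]), 'attitude': array([-126.25171578,   -0.74189547,  109.34315702]), 'f': np.float64(486.0028107265279)}
{'time': 0.1, 'q': array([7.17907720e+01, 5.00751086e+00, 1.00389561e+01, 9.50987564e+01,
       1.96273976e-06, 9.00010502e+01]), 'qd': array([ 0.05259484, -0.03335174,  0.20859721,  0.0485471 ,  0.0214348 ,
       -0.00632113]), 'joint_efforts': array([ 7.26885519e-04, -5.21566272e+01,  4.65651083e+01,  1.60525949e-02,
        3.74936860e-05, -2.41881276e-05]), 'ee_pos': array([0.17180569, 0.5222665 , 0.23065782]), 'tcp_rot': array([-1.79932689e+02, -7.28961620e-07,  1.61789722e+02]), 'wrist_force': array([-0.08531525, -0.45597001,  0.23797355]), 'torque': array([-0.0320795 ,  0.01867633,  0.03453325]), 'grasp_force': 0.0, 'opening': 0.08524890955787687}
```

View pics/top0.png

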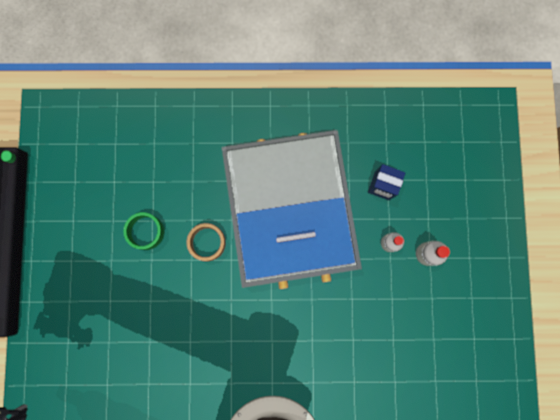

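View pics/scene0.png

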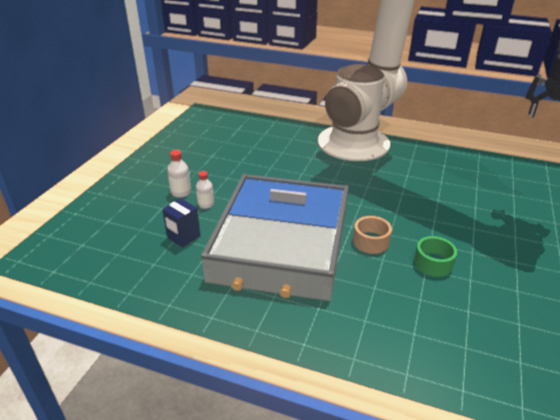

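The top view shows the grey box with corners at about (223,148), (337,132), (360,268) and (244,287). The blue cover covers the near half, with its rib at (296,237). The orange ring at (206,242) is the tape_roll and the green one at (143,231) is a look-alike. The carton is at (388,182). Of the bottles at (393,241) and (434,252), the smaller left one is meant. None of these need touching, so I'm measuring the box and cover.

Run:
```python
from h import *
c=cam('top'); im=c['img']; h=cv2.cvtColor(im,cv2.COLOR_BGR2HSV)
roi=np.zeros(im.shape[:2],np.uint8); roi[120:300,215:370]=255
m=cv2.inRange(h,(100,120,60),(125,255,255))&roi
m=cv2.morphologyEx(m,cv2.MORPH_CLOSE,np.ones((15,15)))
k=max(cv2.findContours(m,0,1)[0],key=cv2.contourArea)
w=ray(c,k[:,0],.075)[:,:2].astype(np.float32)
r=cv2.minAreaRect(w*1000); print('cover',r)
# box: non-green
g=cv2.inRange(h,(65,80,0),(95,255,255)); b=cv2.bitwise_not(g)&roi
b=cv2.morphologyEx(b,cv2.MORPH_OPEN,np.ones((13,13)))
k2=max(cv2.findContours(b,0,1)[0],key=cv2.contourArea)
print('box',cv2.minAreaRect(ray(c,k2[:,0],.08)[:,:2].astype(np.float32)*1000), cv2.boxPoints(cv2.minAreaRect(k2)).tolist())
print(cv2.approxPolyDP(k2,5,True)[:,0].tolist(), ray(c,cv2.approxPolyDP(k2,5,True)[:,0],.08).round(3).tolist())
# rib
fill=cv2.erode(m,np.ones((9,9)))
rb=fill&cv2.inRange(h,(0,0,120),(180,90,255))
k3=max(cv2.findContours(rb,0,1)[0],key=cv2.contourArea)
print('rib',cv2.minAreaRect(ray(c,k3[:,0],.103)[:,:2].astype(np.float32)*1000))
o=cv2.resize(im[115:305,205:445],None,fx=3,fy=3,interpolation=2)
for s in (k,k2,k3): cv2.drawContours(o,[((s-[205,115])*3+1).astype(int)],-1,(0,0,255),1)
cv2.imwrite('pics/a.png',o)
```

```text
cover ((498.5851135253906, -58.43794250488281), (157.17306518554688, 258.7820739746094), 8.42855167388916)
box ((572.0239868164062, -47.61224365234375), (346.95562744140625, 285.2656555175781), 8.359200477600098) [[220.70416259765625, 145.3115997314453], [340.2417297363281, 127.81828308105469], [361.11419677734375, 270.44671630859375], [241.57662963867188, 287.94000244140625]]
[[337, 131], [223, 147], [242, 285], [359, 268]] [[0.757, -0.163, 0.08], [0.719, 0.114, 0.08], [0.388, 0.067, 0.08], [0.426, -0.207, 0.08]]
rib ((498.6146240234375, -57.887733459472656), (12.337203979492188, 92.30216979980469), 8.398306846618652)
```

View pics/a.png

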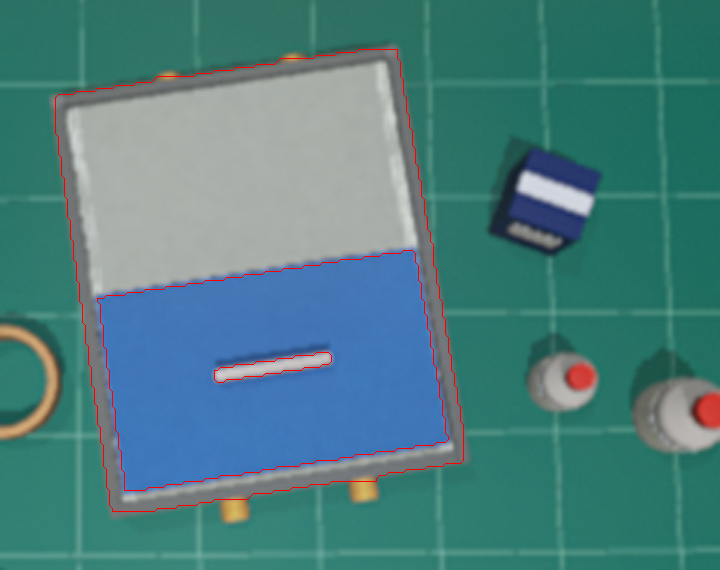

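Call:
{"api": "play_rows", "payload": {
  "steps": [
    [[0,0,0,-0.0928],[0,0,0,-0.0928],[0,0,0,-0.0928],[0,0,0,-0.0928],[0,0,0,-0.0928]]
  ],
  "gripper": 0.04
}}

```text
time: 0.57
ee_pos: [0.1718, 0.5223, 0.2309]
tcp_rot: [-180.0, -0.0, -171.4]
wrist_force: [0.1, 0.0, 0.1]
opening: 0.0399
grasp_force: 0.0
```

```bash
cat >> h.py <<'E'
B0=np.array([.571,-.0475]); YAW=np.radians(8.4)
def bw(x,y): c,s=np.cos(YAW),np.sin(YAW); return B0+[c*x-s*y,s*x+c*y]
def go(x,y,z):  # box xy, world z -> tool shift
    o=bot.get_obs(); d=np.r_[bw(x,y),z]-o['ee_pos']
    c,s=np.cos(YAW),np.sin(YAW); p=o['ee_pos'][:2]-B0
    print('t',o['time'],'boxpos',np.round([c*p[0]+s*p[1],-s*p[0]+c*p[1],o['ee_pos'][2]],4),'rot',o['tcp_rot'].round(1),'F',o['wrist_force'].round(1),'q',o['q'].round(1),'op',round(o['opening'],4))
    print('shift',(R.from_euler('xyz',o['tcp_rot'],degrees=True).as_matrix().T@d).round(4))
E
python3 -c "
from h import *
go(-.113,0,.18)"
```

```text
t 0.5667 boxpos [-0.3116  0.622   0.2309] rot [-180.    -0.  -171.4] F [0.1 0.  0.1] q [71.8  5.  10.1 95.1 -0.  63.2] op 0.0399
shift [-0.1961 -0.6228  0.0513]
```

Call:
{"api": "play_rows", "payload": {
  "steps": [
    [[-0.01,-0.031,0.0,0],[-0.01,-0.031,0.0,0],[-0.01,-0.031,0.0,0],[-0.01,-0.031,0.0,0],[-0.01,-0.031,0.0,0]]
  ]
}}

```text
time: 0.98
ee_pos: [0.2441, 0.3749, 0.231]
tcp_rot: [-180.0, -0.0, -171.6]
wrist_force: [-0.3, -0.0, 0.6]
opening: 0.0397
grasp_force: 0.0
```

Call:
{"api": "play_rows", "payload": {
  "steps": [
    [[-0.01,-0.031,0.0,0],[-0.01,-0.031,0.0,0],[-0.01,-0.031,0.0,0],[-0.01,-0.031,0.0,0],[-0.01,-0.031,0.0,0]]
  ]
}}

```text
time: 1.4
ee_pos: [0.3162, 0.2288, 0.2312]
tcp_rot: [180.0, 0.0, -171.6]
wrist_force: [0.3, -0.6, 0.5]
opening: 0.0403
grasp_force: 0.0
```

Call:
{"api": "play_rows", "payload": {
  "steps": [
    [[-0.01,-0.031,0.0,0],[-0.01,-0.031,0.0,0],[-0.01,-0.031,0.0,0],[-0.01,-0.031,0.0,0],[-0.01,-0.031,0.0,0]]
  ]
}}

```text
time: 1.82
ee_pos: [0.3883, 0.0826, 0.2313]
tcp_rot: [180.0, 0.0, -171.6]
wrist_force: [0.1, 0.6, -0.5]
opening: 0.0399
grasp_force: 0.0
```

Call:
{"api": "play_rows", "payload": {
  "steps": [
    [[-0.01,-0.031,0.01,0],[-0.01,-0.031,0.01,0],[-0.01,-0.031,0.01,0],[-0.01,-0.031,0.01,0],[0,0,0,0]]
  ]
}}

```text
time: 2.23
ee_pos: [0.4464, -0.0364, 0.1887]
tcp_rot: [-180.0, -0.2, -171.8]
wrist_force: [0.4, -0.1, -0.0]
opening: 0.04
grasp_force: 0.0
```

```bash
python3 -c "
from h import *
go(-.113,0,.082)
c=cam('wrist'); cv2.imwrite('pics/w1.png',c['img']); print(c['xyz'],c['attitude'],c['f'])"
```

```text
t 2.2333 boxpos [-0.1217  0.0292  0.1887] rot [-180.    -0.2 -171.8] F [ 0.4 -0.1 -0. ] q [ -4.6  -9.5  -8.7  91.   -0.1 -12.8] op 0.04
shift [-0.0091 -0.0291  0.1067]
[ 0.37356105 -0.04760036  0.33124247] [1.63140153e+02 4.58696589e-02 9.81328205e+01] 362.26538424999774
```

View pics/w1.png

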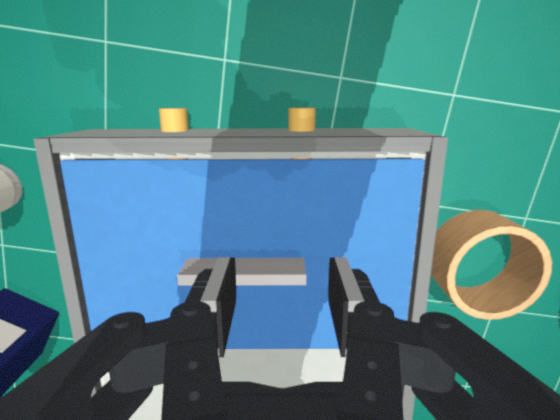

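The wrist view shows the rib at (243,271) and both fingertips near (222,300) and (345,300). They are still about 29 mm left of the rib's middle and above it, on the robot side. I'll centre them and go down behind the rib.

Call:
{"api": "play_rows", "payload": {
  "steps": [
    [[0.002,-0.01,0.01,0],[0.002,-0.01,0.015,0],[0,-0.009,0.02,0],[0,0,0.02,0],[0,0,0,0]]
  ]
}}

```text
time: 2.7
ee_pos: [0.4439, -0.0614, 0.1227]
tcp_rot: [179.9, -0.3, -171.6]
wrist_force: [-0.8, -0.4, -1.1]
opening: 0.04
grasp_force: 0.0
```

```bash
python3 -c "
from h import *
go(-.115,0,.082)"
```

```text
t 2.7 boxpos [-0.1277  0.0048  0.1227] rot [ 179.9   -0.3 -171.6] F [-0.8 -0.4 -1.1] q [ -7.9  -9.5 -15.9  83.8   0.  -16.3] op 0.04
shift [-0.0129 -0.0049  0.0406]
```

Call:
{"api": "play_rows", "payload": {
  "steps": [
    [[-0.004,-0.003,0.01,0],[-0.004,-0.002,0.01,0],[-0.004,0,0.01,0],[0,0,0.008,0],[0,0,0,0]]
  ]
}}

```text
time: 3.12
ee_pos: [0.4579, -0.0647, 0.0864]
tcp_rot: [180.0, -0.1, -171.6]
wrist_force: [1.1, -0.1, 0.4]
opening: 0.0404
grasp_force: 0.0
```

```bash
python3 -c "
from h import *
go(-.095,0,.083)"
```

```text
t 3.1167 boxpos [-0.1144 -0.0005  0.0864] rot [ 1.800e+02 -1.000e-01 -1.716e+02] F [ 1.1 -0.1  0.4] q [ -8.   -7.2 -18.   79.4   0.  -16.4] op 0.0404
shift [-0.0194  0.0005  0.0034]
```

Call:
{"api": "play_rows", "payload": {
  "steps": [
    [[-0.006,0,0.001,0],[-0.006,0,0,0],[-0.006,0,0,0],[-0.006,0,0,0],[-0.006,0,0,0]]
  ]
}}

```text
time: 3.53
ee_pos: [0.4886, -0.0607, 0.0876]
tcp_rot: [-180.0, -0.0, -171.6]
wrist_force: [-5.2, -0.9, 3.1]
opening: 0.0398
grasp_force: 2.5
```

Call:
{"api": "play_rows", "payload": {
  "steps": [
    [[-0.006,0,0,0],[-0.006,0,0,0],[-0.006,0,0,0],[-0.006,0,0,0],[-0.006,0,0,0]]
  ]
}}

```text
time: 3.95
ee_pos: [0.5183, -0.0563, 0.0873]
tcp_rot: [-180.0, -0.0, -171.6]
wrist_force: [-4.9, -0.1, 4.1]
opening: 0.0403
grasp_force: 2.6
```

```bash
python3 -c "
from h import *
go(.066,0,.085)"
```

```text
t 3.95 boxpos [-0.0534 -0.001   0.0873] rot [-180.    -0.  -171.6] F [-4.9 -0.1  4.1] q [ -6.2   0.7 -10.3  79.   -0.  -14.6] op 0.0403
shift [-0.1194  0.001   0.0023]
```

Call:
{"api": "play_rows", "payload": {
  "steps": [
    [[-0.006,0,-0.002,0],[-0.006,0,-0.001,0],[-0.006,0,0,0],[-0.006,0,0,0],[-0.006,0,0,0]]
  ]
}}

```text
time: 4.37
ee_pos: [0.5481, -0.0519, 0.0903]
tcp_rot: [180.0, -0.0, -171.6]
wrist_force: [-3.9, -0.5, 1.2]
opening: 0.0399
grasp_force: 1.6
```

Call:
{"api": "play_rows", "payload": {
  "steps": [
    [[-0.007,0,0,0],[-0.007,0,0,0],[-0.007,0,0,0],[-0.007,0,0,0],[-0.007,0,0,0]]
  ]
}}

```text
time: 4.78
ee_pos: [0.5829, -0.0467, 0.0903]
tcp_rot: [180.0, 0.0, -171.6]
wrist_force: [-3.2, -0.3, 2.1]
opening: 0.0399
grasp_force: 1.7
```

Call:
{"api": "play_rows", "payload": {
  "steps": [
    [[-0.007,0,0,0],[-0.007,0,0,0],[-0.007,0,0,0],[-0.006,0,0,0],[-0.004,0,0,0]]
  ]
}}

```text
time: 5.2
ee_pos: [0.6136, -0.0422, 0.0902]
tcp_rot: [180.0, 0.0, -171.6]
wrist_force: [-4.7, -0.5, 2.3]
opening: 0.0398
grasp_force: 1.9
```

```bash
python3 -c "
from h import *
go(.066,0,.088)"
```

```text
t 5.2 boxpos [ 0.0429 -0.001   0.0902] rot [ 180.     0.  -171.6] F [-4.7 -0.5  2.3] q [ -3.9  13.4   4.   80.6   0.  -12.3] op 0.0398
shift [-0.0231  0.001   0.0022]
```

Call:
{"api": "play_rows", "payload": {
  "steps": [
    [[-0.004,0,0,0],[-0.004,0,0,0],[-0.003,0,0,0],[-0.003,0,0,0],[-0.003,0,0,0]]
  ]
}}

```text
time: 5.62
ee_pos: [0.6299, -0.0398, 0.0903]
tcp_rot: [180.0, -0.0, -171.6]
wrist_force: [-2.8, -0.3, 1.3]
opening: 0.04
grasp_force: 1.5
```

Call:
{"api": "play_rows", "payload": {
  "steps": [
    [[-0.001,0,0,0],[-0.001,0,0,0],[-0.001,0,0,0],[-0.001,0,0,0],[0,0,0,0]]
  ]
}}

```text
time: 6.03
ee_pos: [0.6338, -0.0392, 0.0903]
tcp_rot: [180.0, 0.0, -171.6]
wrist_force: [-0.3, -0.8, 0.2]
opening: 0.0402
grasp_force: 0.8
```

Call:
{"api": "play_rows", "payload": {
  "steps": [
    [[-0.001,0,0,0],[-0.001,0,0,0],[-0.001,0,0,0],[0,0,0,0],[0,0,0,0]]
  ]
}}

```text
time: 6.45
ee_pos: [0.6368, -0.0388, 0.0903]
tcp_rot: [-180.0, 0.0, -171.6]
wrist_force: [-0.4, -0.2, -0.8]
opening: 0.0401
grasp_force: 0.5
```

Call:
{"api": "play_rows", "payload": {
  "steps": [
    [[-0.001,0,0,0],[-0.001,0,0,0],[0,0,0,0],[0,0,0,0],[0,0,0,0]]
  ]
}}

```text
time: 6.87
ee_pos: [0.6373, -0.0387, 0.0902]
tcp_rot: [180.0, -0.2, -171.6]
wrist_force: [-10.0, -1.4, 3.4]
opening: 0.0398
grasp_force: 4.7
```

```bash
python3 -c "
from h import *
go(.066,0,.088)"
```

```text
t 6.8667 boxpos [ 0.0668 -0.001   0.0902] rot [ 180.    -0.2 -171.6] F [-10.   -1.4   3.4] q [ -3.5  16.8   8.1  81.5  -0.  -11.8] op 0.0398
shift [0.0008 0.001  0.0022]
```

Force rises to 10 N at box x = 0.067, so the cover is at its stop. I'll back off, rise and look into the pit.

Call:
{"api": "play_rows", "payload": {
  "steps": [
    [[0.01,0,0,0],[0.01,0,0,0],[0.012,0,-0.01,0],[0.015,0,-0.03,0],[0.02,0,-0.03,0]]
  ],
  "gripper": 0
}}

```text
time: 7.28
ee_pos: [0.5717, -0.0482, 0.1598]
tcp_rot: [180.0, -0.1, -171.6]
wrist_force: [1.2, 0.2, 0.5]
opening: 0.0002
grasp_force: 0.0
```

Call:
{"api": "play_rows", "payload": {
  "steps": [
    [[0.03,0,-0.03,0],[0.03,0,-0.02,0],[0.03,0,0,0],[0.03,0,0,0],[0,0,0,0]]
  ]
}}

```text
time: 7.7
ee_pos: [0.451, -0.0661, 0.2115]
tcp_rot: [-180.0, 0.1, -171.7]
wrist_force: [-0.3, 0.6, 0.5]
opening: 0.0001
grasp_force: 0.0
```

Run:
```python
from h import *
go(-.115,0,.2)
w=cam('wrist'); t=cam('top')
o=cv2.resize(t['img'][115:305,205:445],None,fx=2.2,fy=2.2,interpolation=2)
cv2.imwrite('pics/b.png',w['img']);cv2.imwrite('pics/t2.png',o)
import pickle; pickle.dump((w,t),open('wt.pkl','wb'))
```

```text
t 7.7 boxpos [-0.1214 -0.0009  0.2115] rot [-1.800e+02  1.000e-01 -1.717e+02] F [-0.3  0.6  0.5] q [ -8.3  -8.4  -5.1  93.1  -0.  -16.7] op 0.0001
shift [-0.0064  0.0009  0.0116]
```

View pics/b.png

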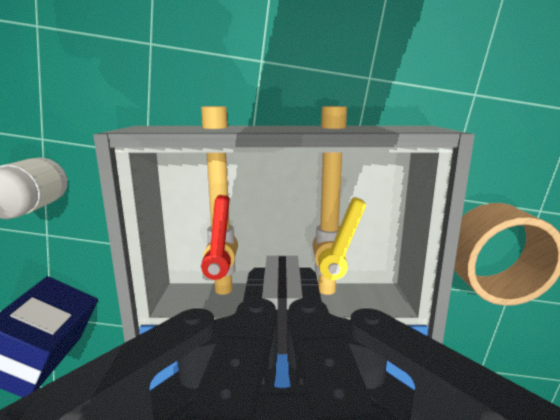

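View pics/t2.png

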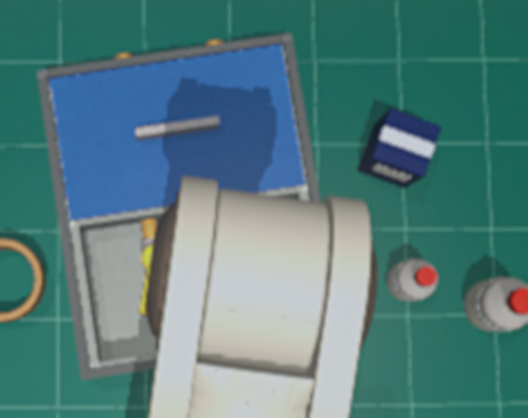

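The wrist view shows the red pivot at (215,268) with its tip at (222,198), in the right-hand valve position (box y = -62). The yellow pivot is at (335,268) with its tip at (358,203), leaning away from the red. The cover is on the deck, against the far stop. Measuring both handles and the cover.

Run:
```python
from h import *
import pickle; w,t=pickle.load(open('wt.pkl','rb'))
c,s=np.cos(YAW),np.sin(YAW)
def box(p): p=p[:,:2]-B0; return np.c_[c*p[:,0]+s*p[:,1],-s*p[:,0]+c*p[:,1]]
h=cv2.cvtColor(w['img'],cv2.COLOR_BGR2HSV)
for n,m in(('red',cv2.inRange(h,(0,170,90),(6,255,255))|cv2.inRange(h,(174,170,90),(180,255,255))),('yel',cv2.inRange(h,(25,150,100),(33,255,255)))):
    k=max(cv2.findContours(m,0,1)[0],key=cv2.contourArea)
    b=box(ray(w,k[:,0],.06)); r=cv2.minAreaRect((b*1000).astype(np.float32)); print(n,r, b.min(0),b.max(0),'tip',b[b[:,0].argmin()])
for uv in((215,268),(335,268)): print(box(ray(w,[uv],.06)))
h=cv2.cvtColor(t['img'],cv2.COLOR_BGR2HSV)
m=cv2.inRange(h,(100,100,20),(125,255,255)); m[:,:215]=0;m[:,352:]=0;m[:115]=0;m[235:]=0
k=max(cv2.findContours(m,0,1)[0],key=cv2.contourArea); b=box(ray(t,k[:,0],.075)); print('cover',b.min(0),b.max(0))
go(-.115,0,.2)
```

```text
red ((-75.78372955322266, -55.23198318481445), (23.536521911621094, 78.67253875732422), 75.72138977050781) [-0.11477018 -0.07353826] [-0.03794362 -0.04729122] tip [-0.11477018 -0.05562346]
yel ((-75.04481506347656, 48.34587097167969), (25.469085693359375, 78.06719970703125), 77.91632080078125) [-0.11199203  0.03102322] [-0.03581458  0.06776512] tip [-0.11199203  0.05803682]
[[-0.04792267 -0.06189443]]
[[-0.04780192  0.04553912]]
cover [ 0.00244922 -0.12980089] [0.16284745 0.13083337]
t 7.8 boxpos [-0.1183 -0.0011  0.2108] rot [-180.     0.2 -171.7] F [-0.8  0.6 -0.3] q [ -8.3  -8.   -4.9  92.9   0.  -16.6] op 0.0001
shift [-0.0033  0.0011  0.0108]
```

Call:
{"api": "play_rows", "payload": {
  "steps": [
    [[-0.004,-0.024,0,0],[-0.004,-0.024,0,0],[-0.004,-0.024,0.02,0],[-0.004,-0.024,0.03,0],[0,0,0.03,0]]
  ]
}}

```text
time: 8.22
ee_pos: [0.4863, -0.1615, 0.1287]
tcp_rot: [-179.9, 0.1, -171.7]
wrist_force: [1.4, 0.6, -0.1]
opening: 0.0004
grasp_force: 0.0
```

Call:
{"api": "play_rows", "payload": {
  "steps": [
    [[0,0,0,0],[0,0,0,0],[0,0,0,0],[0,0,0,0],[0,0,0,0]]
  ]
}}

```text
time: 8.63
ee_pos: [0.4849, -0.1581, 0.1318]
tcp_rot: [-179.9, 0.2, -171.6]
wrist_force: [0.2, -0.4, 0.7]
opening: 0.0002
grasp_force: 0.0
```

Run:
```python
from h import *
go(-.099,-.097,.047)
w=cam('wrist'); cv2.imwrite('pics/c.png',w['img'])
```

```text
t 8.6333 boxpos [-0.1013 -0.0969  0.1318] rot [-179.9    0.2 -171.6] F [ 0.2 -0.4  0.7] q [-18.1  -1.5  -7.6  83.8   0.  -26.5] op 0.0002
shift [-0.0021 -0.      0.0848]
```

View pics/c.png

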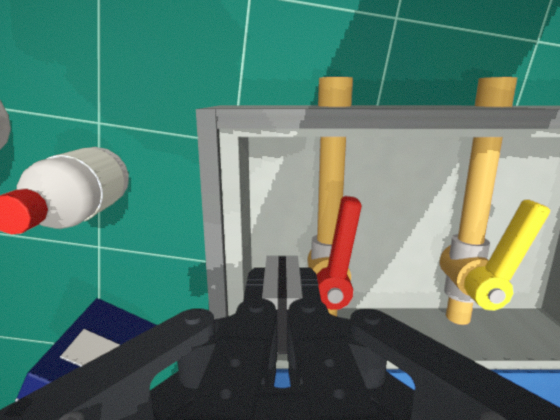

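The wrist view shows the shut fingertips at (283,262), to the right of the red bar, which runs from its pivot at (335,296) to its tip at (348,200). There is free pit floor below the tips. Going down.

Call:
{"api": "play_rows", "payload": {
  "steps": [
    [[-0.002,0,0.02,0],[0,0,0.02,0],[0,0,0.02,0],[0,0,0.015,0],[0,0,0.009,0]]
  ]
}}

```text
time: 9.1
ee_pos: [0.4856, -0.1577, 0.0448]
tcp_rot: [180.0, -0.0, -171.6]
wrist_force: [0.0, -0.3, -0.1]
opening: -0.0003
grasp_force: 0.0
```

Call:
{"api": "play_rows", "payload": {
  "steps": [
    [[0,0.003,0,0],[0,0.003,0,0],[0,0.003,0,0],[0,0.003,0,0],[0,0,0,0]]
  ]
}}

```text
time: 9.52
ee_pos: [0.4846, -0.1457, 0.0468]
tcp_rot: [-180.0, 0.1, -171.6]
wrist_force: [-0.3, 0.2, 0.1]
opening: 0.0002
grasp_force: 0.0
```

Run:
```python
from h import *
go(-.099,-.083,.047)
```

```text
t 9.5167 boxpos [-0.0998 -0.0846  0.0468] rot [-1.800e+02  1.000e-01 -1.716e+02] F [-0.3  0.2  0.1] q [-16.7  -0.6 -16.1  74.4   0.  -25.1] op 0.0002
shift [-0.0008  0.0016 -0.0002]
```

Call:
{"api": "play_rows", "payload": {
  "steps": [
    [[0.0018,0.004,0,0.08],[0.0018,0.004,0,0.08],[0.0018,0.004,0,0.08],[0.0018,0.004,0,0.08],[0.0018,0.004,0,0.08]]
  ]
}}

```text
time: 9.93
ee_pos: [0.4758, -0.1266, 0.0464]
tcp_rot: [-179.9, 0.1, 165.2]
wrist_force: [0.1, -2.6, -0.5]
opening: 0.0001
grasp_force: 1.5
```

```bash
cat >> h.py <<'E'
def arc(th,a=.05,b=.021,z=.047,piv=(-.049,-.062)):
    # tool pose beside the handle turned by th; b = lateral offset behind its midline
    r=np.array([-np.cos(th),np.sin(th)]); l=np.array([np.sin(th),np.cos(th)])
    p=np.array(piv)+a*r-b*l; go(p[0],p[1],z)
    o=bot.get_obs(); y=o['tcp_rot'][2]; cur=np.radians((188.4-y+180)%360-180)
    c,s=np.cos(YAW),np.sin(YAW); q=o['ee_pos'][:2]-B0; q=np.array([c*q[0]+s*q[1],-s*q[0]+c*q[1]])-piv
    r=np.array([-np.cos(cur),np.sin(cur)]); l=np.array([np.sin(cur),np.cos(cur)])
    print('tool th',round(cur,3),'a',round(q@r,4),'b',round(-q@l,4))
E
python3 -c "
from h import *
arc(.8)"
```

```text
t 9.9333 boxpos [-0.1057 -0.0643  0.0464] rot [-1.799e+02  1.000e-01  1.652e+02] F [ 0.1 -2.6 -0.5] q [-14.9  -2.4 -18.   74.4  -0.1  -0.1] op 0.0001
shift [ 0.003   0.0243 -0.0006]
tool th 0.405 a 0.0512 b 0.0245
```

Call:
{"api": "play_rows", "payload": {
  "steps": [
    [[0.0018,0.0043,0,0.08],[0.0018,0.0043,0,0.08],[0.0018,0.0043,0,0.08],[0.0018,0.0043,0,0.08],[0.0018,0.0043,0,0.08]]
  ]
}}

```text
time: 10.35
ee_pos: [0.4762, -0.1034, 0.0464]
tcp_rot: [-180.0, 0.1, 142.3]
wrist_force: [-0.2, -3.9, -0.1]
opening: 0.0
grasp_force: 1.5
```

```bash
python3 -c "
from h import *
arc(1.2)"
```

```text
t 10.35 boxpos [-0.1019 -0.0415  0.0464] rot [-1.800e+02  1.000e-01  1.423e+02] F [-0.2 -3.9 -0.1] q [-12.2  -3.1 -18.6  74.4  -0.1  25.5] op 0.0
shift [ 0.0027  0.0238 -0.0006]
tool th 0.805 a 0.0515 b 0.0239
```

Call:
{"api": "play_rows", "payload": {
  "steps": [
    [[0.0018,0.0043,0,0.08],[0.0018,0.0043,0,0.08],[0.0018,0.0043,0,0.08],[0.0018,0.0043,0,0.08],[0.0018,0.0043,0,0.08]]
  ]
}}

```text
time: 10.77
ee_pos: [0.4855, -0.0822, 0.0464]
tcp_rot: [-180.0, 0.1, 119.4]
wrist_force: [-0.2, -3.9, 0.4]
opening: -0.0
grasp_force: 1.5
```

Call:
{"api": "play_rows", "payload": {
  "steps": [
    [[0.0018,0.0043,0,0.08],[0.0018,0.0043,0,0.08],[0.0018,0.0043,0,0.08],[0.0014,0.003,0,0.06],[0.0014,0.002,0,0.065]]
  ]
}}

```text
time: 11.18
ee_pos: [0.4989, -0.0678, 0.0462]
tcp_rot: [-180.0, 0.1, 98.5]
wrist_force: [-1.5, -2.8, 0.9]
opening: 0.0001
grasp_force: 1.3
```

```bash
python3 -c "
from h import *
arc(1.571)"
```

```text
t 11.1833 boxpos [-0.0743 -0.0096  0.0462] rot [-1.80e+02  1.00e-01  9.85e+01] F [-1.5 -2.8  0.9] q [ -7.7  -0.8 -16.4  74.4  -0.1  73.8] op 0.0001
shift [-0.0025  0.0043 -0.0008]
tool th 1.569 a 0.0525 b 0.0252
```

Call:
{"api": "play_rows", "payload": {
  "steps": [
    [[0,0.001,0,0],[0,0.001,0,0],[0,0.001,0,0],[0,0.001,0,0],[0,0,0,0]]
  ]
}}

```text
time: 11.6
ee_pos: [0.5028, -0.0669, 0.0458]
tcp_rot: [180.0, -0.0, 98.8]
wrist_force: [-1.5, -0.3, 0.9]
opening: -0.0001
grasp_force: 0.9
```

Call:
{"api": "play_rows", "payload": {
  "steps": [
    [[0,0.001,0,0],[0,0.001,0,0],[0,0,0,0],[0,0,0,0],[0,0,0,0]]
  ]
}}

```text
time: 12.02
ee_pos: [0.5044, -0.0666, 0.0457]
tcp_rot: [-180.0, -0.0, 98.7]
wrist_force: [-4.4, 1.0, 2.2]
opening: -0.0004
grasp_force: 2.5
```

Call:
{"api": "play_rows", "payload": {
  "steps": [
    [[0,0.001,0,0],[0,0.001,0,0],[0,0,0,0],[0,0,0,0],[0,0,0,0]]
  ]
}}

```text
time: 12.43
ee_pos: [0.5048, -0.0665, 0.0456]
tcp_rot: [-179.8, -0.0, 98.7]
wrist_force: [-13.1, 0.5, 8.6]
opening: -0.0001
grasp_force: 7.0
```

```bash
python3 -c "
from h import *
arc(1.571)"
```

```text
t 12.4333 boxpos [-0.0682 -0.0091  0.0456] rot [-179.8   -0.    98.7] F [-13.1   0.5   8.6] q [ -7.5   0.2 -15.5  74.6  -0.   73.8] op -0.0001
shift [-0.0029 -0.0018 -0.0014]
tool th 1.566 a 0.053 b 0.019
```

The force rises to 13 N and the handle has stopped moving, so it is at its stop. I'll back off, rise clear and verify.

Call:
{"api": "play_rows", "payload": {
  "steps": [
    [[0,-0.005,0,0],[0,-0.008,0,0],[0,-0.008,0,0],[0,0,-0.02,0],[0,0,-0.03,0]]
  ]
}}

```text
time: 12.85
ee_pos: [0.4837, -0.0695, 0.0938]
tcp_rot: [-179.8, -0.1, 98.7]
wrist_force: [0.5, 0.4, 0.6]
opening: -0.0001
grasp_force: 0.0
```

Call:
{"api": "play_rows", "payload": {
  "steps": [
    [[0,0,-0.04,-0.12],[0,0,-0.04,-0.12],[0,0,-0.04,-0.12],[0,0,0,-0.12],[0,0,0,-0.12]]
  ]
}}

```text
time: 13.27
ee_pos: [0.4869, -0.0698, 0.2188]
tcp_rot: [179.8, 0.3, 133.4]
wrist_force: [0.0, -0.1, -1.1]
opening: 0.0
grasp_force: 0.0
```

Call:
{"api": "play_rows", "payload": {
  "steps": [
    [[0,0,0,-0.12],[0,0,0,-0.12],[0,0,0,-0.12],[0,0,0,-0.12],[0,0,0,-0.12]]
  ]
}}

```text
time: 13.68
ee_pos: [0.4857, -0.0697, 0.2158]
tcp_rot: [180.0, 0.1, 167.8]
wrist_force: [-0.9, 0.3, -0.2]
opening: -0.0001
grasp_force: 0.0
```

Call:
{"api": "play_rows", "payload": {
  "steps": [
    [[0,0,0,-0.12],[0,0,0,-0.12],[0,0,0,-0.12],[0,0,0,0],[0,0,0,0]]
  ]
}}

```text
time: 14.1
ee_pos: [0.4858, -0.0696, 0.2159]
tcp_rot: [-180.0, 0.0, -172.1]
wrist_force: [-0.5, -0.3, 0.2]
opening: 0.0
grasp_force: 0.0
```

Run:
```python
from h import *
go(-.1,0,.22)
c,s=np.cos(YAW),np.sin(YAW)
def box(p): p=p[:,:2]-B0; return np.c_[c*p[:,0]+s*p[:,1],-s*p[:,0]+c*p[:,1]]
w=cam('wrist'); h=cv2.cvtColor(w['img'],cv2.COLOR_BGR2HSV)
for n,m in(('red',cv2.inRange(h,(0,170,90),(6,255,255))|cv2.inRange(h,(174,170,90),(180,255,255))),('yel',cv2.inRange(h,(25,150,100),(33,255,255)))):
    k=max(cv2.findContours(m,0,1)[0],key=cv2.contourArea)
    b=box(ray(w,k[:,0],.06)); print(n,b.min(0),b.max(0),'tipx',b[b[:,0].argmin()],'tipy',b[b[:,1].argmax()])
t=cam('scene')
o=np.hstack([w['img'],cv2.resize(t['img'][150:320,150:480],None,fx=2,fy=2)[:340,:660] if 0 else cv2.resize(t['img'],(0,0),fx=1,fy=1)[:, 150:390]])
cv2.imwrite('pics/d.png',o)
```

```text
t 14.1 boxpos [-0.0875 -0.0095  0.2159] rot [-180.     0.  -172.1] F [-0.5 -0.3  0.2] q [ -8.2  -3.5  -0.2  93.3  -0.  -16. ] op 0.0
shift [ 0.0125  0.0093 -0.0042]
red [-0.06509723 -0.0739268 ] [-0.03799468  0.00079261] tipx [-0.06509723 -0.06240783] tipy [-0.04596544  0.00079261]
yel [-0.11090971  0.03130782] [-0.03699251  0.06814118] tipx [-0.11090971  0.05865231] tipy [-0.10496075  0.06814118]
```

View pics/d.png

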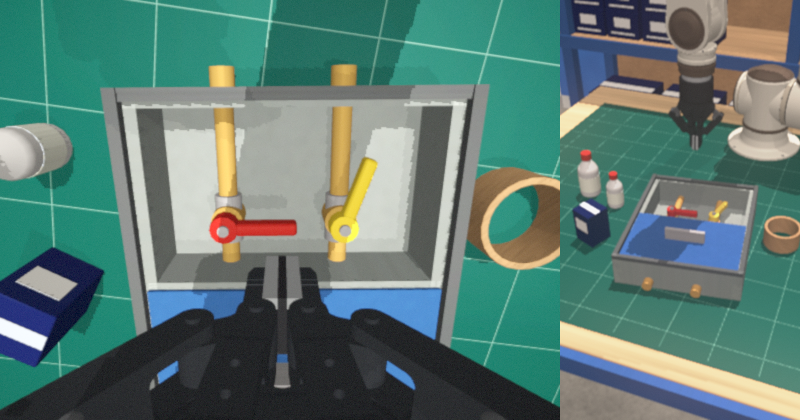

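The wrist view shows the red handle square across its pipe, from (222,230) to (296,228). The yellow handle is unchanged (tip at 370,163), and the cover is back on the deck with the things beside the box still standing. Handing in.

```bash
python3 -c "
from h import *
print(bot.job_done())"
```

```text
the job is handed in; nothing more can be done
None
```

The job is handed in at about 14 s on the robot's clock: the cover is slid back to its far stop, the red handle is fully shut square across its pipe, and the yellow handle and the things beside the box were not touched. The hand-in call returned no verdict.

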